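Fit the drive stem of the awning winder and hold it home

ROBOT

A 7-joint arm with a two-finger parallel gripper is mounted at the origin on the work surface. World frame = base frame: x ahead of the robot, y to its left, z up, the work surface at z = 0. Lengths are in m, angles in rad, forces in N, time in s.
With the tool pointing down it reaches from about 0.4 to 0.85 m from the base axis. Payload 10.4 kg.
Tool frame: the origin (TCP) lies on the centre line of the jaws, within the pads' length; the fingertips stand 22 mm ahead of it and the grasp point (between the pads) lies 3 mm ahead of it; z points along the fingers, y is the line along which they close (so a half turn about z gives the same grasp; the last joint's range is limited). The gripper opens to 87 mm and grips with 3 to 60 N. Pads are 19 mm wide; open, the fingers measure 117 mm over their backs; the gripper's body (75 mm by 190 mm) begins 51 mm behind the grasp point.
Start: joints at [1.254, 0.332, -0.065, 1.46, 0.022, 1.35, -0.088], TCP at [0.181, -0.598, 0.245] pointing down, gripper open.
Joint ranges: [-2.6, 2.6], [-0.5, 2.12], [-1.47, 1.34], [0.16, 2.42], [-1.27, 4.41], [0.06, 2.06], [-2.6, 2.6]. Speed limits (rad/s): [2.22, 2.22, 2.79, 2.79, 3.14, 3.14, 3.14].

INTERFACE

Orientations are given as a unit quaternion [x, y, z, w].
In Python, from bench import r, imaging, monitor, job gives the robot as it stands (r), with the cameras (imaging), the readings (monitor) and the job (job).
- The arm moves only by the tool advance, called after ">>>" as name(argument=value, ...) on one line, values as JSON. Schema: {"type":"object","properties":{"deltas":{"type":"array","items":{"type":"array","items":{"type":"number"},"minItems":5,"maxItems":5},"minItems":1,"maxItems":12},"grip_n":{"type":"number"},"only":{"type":"string"},"quiet":{"type":"boolean"},"lines":{"type":"string"}},"required":["deltas"],"additionalProperties":false}. deltas is a list of rows, 1 to 12 of them, each of 5 numbers: dx, dy, dz in fractions of the full range, 1 being 0.6 m, then a turn about the tool's z in normalised numbers (1 is 2 rad), then the finger opening in m; each row is the pose to reach, as a shift and turn from the pose commanded when the call began, along the tool's axes at that moment; what a row does not reach only later rows make up. A row lasts 1/10 s, in which the tool goes at most 0.05 m and 0.15 rad, less where a joint would pass 70% of its speed; a pose out of reach is approached as far as the arm can. The fingers move at their own pace and stop on an object; grip_n is the grip in N (left out, the last holds). Time passes only in rows, so rows that do not move let the fingers close. The tool returns the time, the measured TCP pose, the force, the opening and the grip force at its end. only (a regular expression) keeps the lines of the reply that match it, lines (a string "A,B") keeps lines A to B, and quiet returns only ok. Input that does not fit is refused with a message, and nothing moves.
- monitor.read_state(): the state, without advancing time (a new reading comes with each control period).
- imaging.camera(name): name is "side" or "top" or "wrist"; returns a dict with "img" (400x640x3 uint8, red, green, blue), "fx", "fy", "cx", "cy" (pixels), "k1" (the pictures are not rectified: a ray, as slopes to the right and down, at radius r is drawn at 1 + k1 r^2 times it, then the intrinsics apply), "pose" (4x4, takes a point from camera to world coordinates). Camera axes: x right, y down, z forward; pixel columns grow to the right and rows downward; lengths in m; the calibration is good to about 2 mm. A picture is of the moment at which its call begins. There is no depth.
- job.close_job(): hands the job in; it is judged then, once.
The state is a dict: "time": time; "joint_positions": joint angles; "joint_vel": joint speeds; "joint_torque": joint torques, N m; "ee_pos": TCP position; "eef_rot": TCP orientation; "ft_force": force on the tool from outside, world axes, zero at the start; "torque": the same for the moment, N m; "width": finger opening in m; "grip_force": force on a finger pad.
Only numpy, scipy, OpenCV 4.12 (cv2) and the standard library are available. Lean on these libraries where they do the work, as an engineer would, in place of code of your own. Each camera call takes 0.05 s, during which the arm holds its last target. There are 200 camera calls.

TASK

Lay the flat bar with the round hole across the winder's two saddle posts so that it rests flat in both saddles, and let go of it. Then take the splined drive stem by its square head out of the wooden spool, pass it down through the bar's hole, turn it until its splines mesh with the cross-shaped socket, and push it fully home against the spring, until its toothed collar sits on the bar. Finish while still gripping the head and pressing the stem home - do not let go - and leave the tools and other things lying around where they are.

Things in the scene. Friction and masses are not known exactly. Their poses are not given: they have to be found in the camera images.
- winder: Awning winder, screwed to the bench: grey base plate 100 (x) x 250 (y) x 8 mm, in its middle an aluminium socket block 80 x 80 mm, top 55 mm above the bench, and a grey saddle post at each end along y. Origin: centre of its underside, on the bench; z up. The seated bar lies along the winder's y, either way round, centred over the origin.
- saddle_a (a point): Centre of the flat seat on the winder's post at +y, 75 mm above the bench, 100.5 mm from the winder's axis. Seat 34 mm long (y), between side cheeks 61 mm apart (x) and an end stop at the outer end (the two posts' stops are 217 mm apart); cheeks and stops rise 8 mm above the seat.
- saddle_b (a point): The same on the post at -y.
- socket (a point): Centre of the mouth of the winder's socket, in the top face of its block, 55 mm above the bench. The socket is an upright plus-shaped hole: two slots 29 x 11 mm crossing at right angles, along the winder's x and y axes. A spring-loaded pad fills it from 20 mm below the mouth.
- plunger_pad (a joint): How far the spring pad in the socket is pushed down, m: 0 at rest (20 mm below the mouth), 0.010 when the stem is home (its collar then meets the bar), stop at 0.014. About 4 N to start, 10 N at 0.010; springs back.
- bar: The bar: aluminium, flat, 210 mm long (its y), 56 mm wide (x), 12 mm thick (z), a round 40 mm hole through its centre; about 0.25 kg. Starts flat on the bench, left or right of the winder, the stem on the other side. Origin: centre of its underside. Can be gripped across its width at the middle.
- stem: Steel drive stem, about 0.18 kg, 120 mm tall, starts upright, foot on the bench, in the spool's bore. Origin: centre of its foot; z up. Plus-shaped splines 26 mm across, 8 mm thick, along its x and y, from 0 to 62 mm (lowest 9 mm stepped down to 21 x 5 mm); toothed collar 61 mm across from 62 to 74 mm. Fits the socket in any quarter turn; home, its foot is 30 mm below the mouth.
- stem_head (a point): Middle of the stem's square head, 97 mm above its foot. The head is 24 x 24 mm, from 74 to 120 mm above the foot, its flats square to the stem's x and y.
- spool: Wooden spool, bare birch, standing upright, loose: 68 mm across, 50 mm high, with a 36 mm bore right through. Origin: centre of its underside. It holds the drive stem at the start.
- screwdriver: Bystander: red-handled screwdriver lying on the robot's side of the winder. Origin: on its underside.
- torch: Bystander: aluminium torch, 120 mm long, 31 mm thick, lying on the bench beyond the winder, to the right. Origin: underside, mid-length.
- old_gear: Bystander: a worn toothed wheel, 63 mm across, 22 mm high, lying beyond the winder to the left. Origin: centre of its underside.
- grease_can: Bystander: small white can, 60 mm across, 50 mm high, on the robot's side of the winder. Origin: centre of its underside.

How it is judged:
By the outcome, as a careful person would: the job done as asked, in the order asked, and still so for the second after the job is handed in, while the arm keeps its last pose, push and grip.
It also fails if it takes over 72 s, if anything falls off the work surface, if the arm or the gripper's body presses on something with over 40 N, if the wrist force passes 120 N, or if a joint passes its speed limit or range.

## Working session

There is one attempt and no reset: what is moved stays moved. The work goes in short steps, Python scripts to look and compute and a tool call to move; the robot and the scene stay as the last step left them, time stands still between calls to the robot, and variables do not carry over. Pictures are saved under pics/ and viewed, at most 10 in all, crops included, and the job is handed in when it is done.

```bash
ls; mkdir -p pics; python3 - <<'E'
from bench import r, imaging, monitor, job
import cv2,numpy as np
for n in("top","side"):
    c=imaging.camera(n); cv2.imwrite(f"pics/{n}0.png",c["img"][:,:,::-1]); print(n,c["fx"],c["fy"],c["cx"],c["cy"],c["k1"],np.round(c["pose"],4).tolist())
s=monitor.read_state();print(s["time"],s["ee_pos"],s["eef_rot"],s["width"],s["ft_force"])
E
```

```text
bench.py
pics
top 475.035087051937 475.035087051937 321.3823551008884 195.15795795714854 0.022956811992522166 [[0.0037, -0.9936, 0.1128, 0.4279], [-0.9999, -0.0025, 0.0104, -0.0042], [-0.0101, -0.1128, -0.9936, 1.1429], [0.0, 0.0, 0.0, 1.0]]
side 372.1939274985149 372.1939274985149 318.54443660935084 194.8220087500277 0.026182659336663153 [[-0.9472, -0.2182, 0.235, 0.3346], [-0.3206, 0.6271, -0.7099, 0.6637], [0.0075, -0.7477, -0.664, 0.6799], [0.0, 0.0, 0.0, 1.0]]
0.1 [ 0.1809231  -0.59791402  0.24382804] [ 9.89226456e-01  1.46391972e-01 -1.10499889e-04 -6.30256328e-04] 0.08710456927205075 [ 0.68644587 -0.07644613  0.02853343]
```

View pics/top0.png

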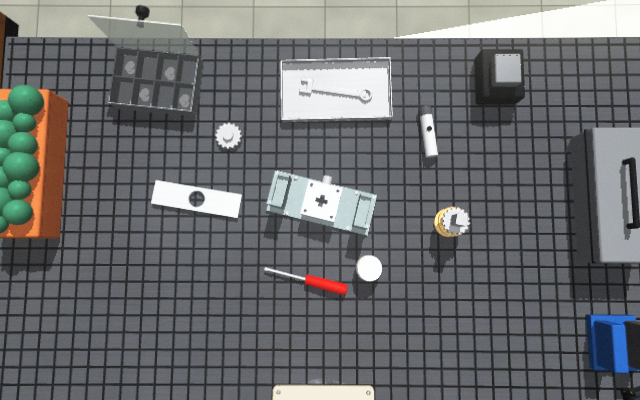

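View pics/side0.png

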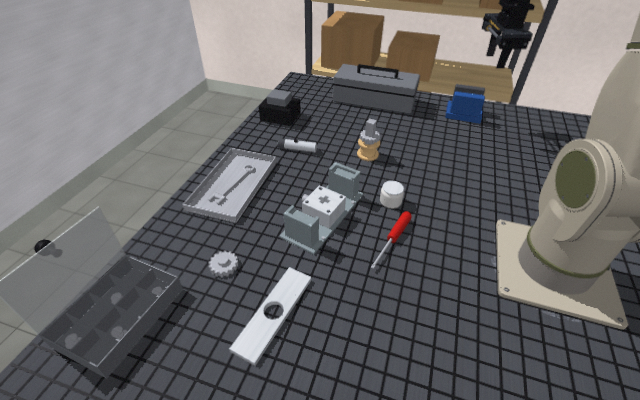

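The top view shows the bar at about (197,199), the winder at (321,201) with its socket cross, and the stem in the spool at (452,222). The side view agrees with this.

```bash
cat > h.py <<'E'
import cv2,numpy as np
from bench import r, imaging, monitor, job
from scipy.spatial.transform import Rotation as R
def onplane(c,px,z):
    K=np.array([[c["fx"],0,c["cx"]],[0,c["fy"],c["cy"]],[0,0,1.]])
    u=cv2.undistortPoints(np.float64(px).reshape(-1,1,2),K,np.array([c["k1"],0,0,0.]))[:,0]
    d=np.c_[u,np.ones(len(u))]@c["pose"][:3,:3].T; o=c["pose"][:3,3]
    return (o+d*((z-o[2])/d[:,2])[:,None])[:,:2]
def blobs(mask,roi,amin=30):
    m=np.zeros_like(mask);x0,y0,x1,y1=roi;m[y0:y1,x0:x1]=mask[y0:y1,x0:x1]
    cs,_=cv2.findContours(m,cv2.RETR_EXTERNAL,cv2.CHAIN_APPROX_NONE)
    return sorted([k for k in cs if cv2.contourArea(k)>amin],key=cv2.contourArea,reverse=True)
def rect(c,cnt,z):
    p=onplane(c,cnt.reshape(-1,2),z); (ctr,wh,_)=q=cv2.minAreaRect((p*1000).astype(np.float32))
    b=cv2.boxPoints(q)/1000; e=max((b[1]-b[0],b[2]-b[1]),key=np.linalg.norm)
    return np.array(ctr)/1000,np.array(wh),np.degrees(np.arctan2(e[1],e[0]))
def to_tool(p,yaw_deg=None):
    s=monitor.read_state();M=R.from_quat(s["eef_rot"]);t=M.as_matrix()
    print("tool shift",np.round(M.inv().apply(np.array(p)-s["ee_pos"]),4),"closing-axis yaw",np.degrees(np.arctan2(t[1,1],t[0,1])))
E
python3 - <<'E'
from h import *
c=imaging.camera("top");im=c["img"];g=im.max(2);hsv=cv2.cvtColor(im,cv2.COLOR_RGB2HSV)
for z,t in((.012,150),(.012,190)):
    for k in blobs((g>t).astype(np.uint8),(140,170,255,230))[:1]: print("bar",rect(c,k,z))
for k in blobs((g>225).astype(np.uint8),(295,172,350,228))[:1]: print("block",rect(c,k,.055))
for k in blobs((g<110).astype(np.uint8),(310,190,333,212),10)[:3]: print("socket",rect(c,k,.055),cv2.contourArea(k))
for k in blobs((g<110).astype(np.uint8),(185,187,210,212),10)[:3]: print("hole",rect(c,k,.012),cv2.contourArea(k))
m=((g>95)&(hsv[...,1]<140)).astype(np.uint8)
for k in blobs(m,(262,165,380,240))[:1]: print("winder",rect(c,k,.083))
a=[cv2.resize(im[y:y+60,x:x+120],None,fx=5,fy=5,interpolation=2) for x,y in((260,170),(400,192))]
cv2.imwrite("pics/c1.png",np.vstack(a)[:,:,::-1])
E
```

```text
bar (array([0.54777881, 0.30801233]), array([212.55776978,  58.64003372]), np.float32(80.64809))
bar (array([0.54762048, 0.30817798]), array([211.29554749,  57.2450943 ]), np.float32(80.57787))
block (array([0.54866345, 0.0062956 ]), array([83.41387939, 98.88809967]), np.float32(-13.874258))
socket (array([0.53870013, 0.00779278]), array([18.6369915 , 18.58161545]), np.float32(31.283115)) 34.0
hole (array([0.54989423, 0.30820135]), array([30.47425079, 32.83002472]), np.float32(-55.489697)) 121.5
winder (array([0.54519904, 0.01202577]), array([279.6008606, 137.1210022]), np.float32(76.43543))
```

View pics/c1.png

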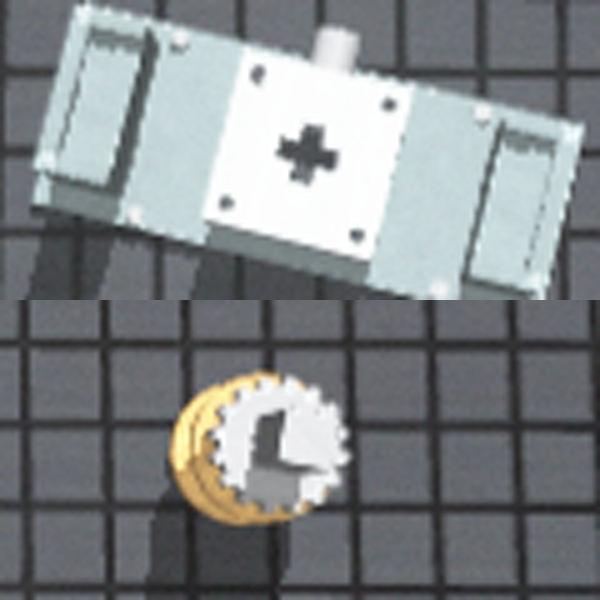

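The crop shows the block's screws at crop (258,74), (390,104), (357,235) and (226,203), with the cross centred between them. The stem's collar is centred near full-image (456,220).

```bash
python3 - <<'E'
from h import *
c=imaging.camera("top")
q=np.array([(258,74),(390,104),(357,235),(226,203)])/5+[260,170]-.4
p=onplane(c,q,.055);print("winder",p.mean(0),[np.degrees(np.arctan2(*(b-a)[::-1])) for a,b in((p[0],p[1]),(p[3],p[2]),(p[1],p[2]),(p[0],p[3]))])
print("stem",onplane(c,[[456,220.2]],.074))
to_tool([.5477,.308,.2])
w=imaging.camera("wrist");s=monitor.read_state();M=R.from_quat(s["eef_rot"]).as_matrix()
print("cam in tool",np.round(M.T@(w["pose"][:3,3]-s["ee_pos"]),3),np.round(M.T@w["pose"][:3,:3],2).tolist(),w["fx"])
E
```

```text
winder [0.53934837 0.00768787] [np.float64(-102.7709580309347), np.float64(-103.58086298764303), np.float64(165.96384650924682), np.float64(166.52118768879484)]
stem [[ 0.49352902 -0.29484642]]
tool shift [ 0.6134 -0.7609  0.0447] closing-axis yaw -73.16245092977906
cam in tool [ 0.078  0.001 -0.139] [[-0.0, -0.96, -0.28], [1.0, -0.0, -0.0], [0.0, -0.28, 0.96]] 337.74707135546987
```

Careful with the scale: shifts go in shares of 0.6 m and turns go in shares of 2 rad. That gives: 0.468 m is 0.78, -0.379 m is -0.6317, -0.6 rad is -0.3.

>>> advance(deltas=[[0.78, -0.6317, 0, -0.3, 0.087], [0.78, -0.6317, 0, -0.3, 0.087], [0.78, -0.6317, 0, -0.3, 0.087], [0.78, -0.6317, 0, -0.3, 0.087], [0.78, -0.6317, 0, -0.3, 0.087], [0.78, -0.6317, 0, -0.3, 0.087], [0.78, -0.6317, 0, -0.3, 0.087], [0.78, -0.6317, 0, -0.3, 0.087], [0.78, -0.6317, 0, -0.3, 0.087], [0.78, -0.6317, 0, -0.3, 0.087], [0.78, -0.6317, 0, -0.3, 0.087], [0.78, -0.6317, 0, -0.3, 0.087]])

```text
time: 1.45
ee_pos: [0.5187, -0.1001, 0.2448]
eef_rot: [0.902, 0.432, 0.0, 0.0]
ft_force: [-0.3, -0.8, 0.6]
width: 0.0869
grip_force: 0.0
```

```bash
python3 -c "
from h import *
to_tool([.5477,.308,.2])"
```

```text
tool shift [ 0.3361 -0.2333  0.0446] closing-axis yaw -38.81738955026227
```

In the tool's units: 0.336 m is 0.56, -0.233 m is -0.3883, -0.513 rad is -0.2565.

>>> advance(deltas=[[0.56, -0.3883, 0.075, -0.2565, 0.087], [0.56, -0.3883, 0.075, -0.2565, 0.087], [0.56, -0.3883, 0.075, -0.2565, 0.087], [0.56, -0.3883, 0.075, -0.2565, 0.087], [0.56, -0.3883, 0.075, -0.2565, 0.087], [0.56, -0.3883, 0.075, -0.2565, 0.087], [0.56, -0.3883, 0.075, -0.2565, 0.087], [0.56, -0.3883, 0.075, -0.2565, 0.087], [0.56, -0.3883, 0.075, -0.2565, 0.087], [0.56, -0.3883, 0.075, -0.2565, 0.087], [0.56, -0.3883, 0.075, -0.2565, 0.087]])

```text
time: 2.55
ee_pos: [0.5472, 0.3049, 0.1994]
eef_rot: [0.763, 0.646, -0.0, 0.0]
ft_force: [0.2, 0.1, -0.0]
width: 0.0874
grip_force: 0.0
```

```bash
python3 - <<'E'
from h import *
c=imaging.camera("wrist");im=c["img"];cv2.imwrite("pics/w1.png",im[:,:,::-1]);g=im.max(2)
for k in blobs((g>150).astype(np.uint8),(0,0,640,400),2000)[:3]: print(rect(c,k,.012),cv2.boundingRect(k))
to_tool([.5477,.308,.025])
E
```

```text
(array([0.54577081, 0.30528857]), array([211.34687805,  58.30532837]), np.float32(80.35263)) (286, 71, 63, 209)
(array([0.70121332, 0.23154349]), array([63.40656281, 63.01404572]), np.float32(80.53939)) (446, 199, 61, 58)
(array([0.512099  , 0.19270392]), array([ 50.3666954 , 410.12115479]), np.float32(-8.491134)) (124, 269, 364, 41)
tool shift [ 0.004  -0.0006  0.1745] closing-axis yaw -9.518609850749352
```

View pics/w1.png

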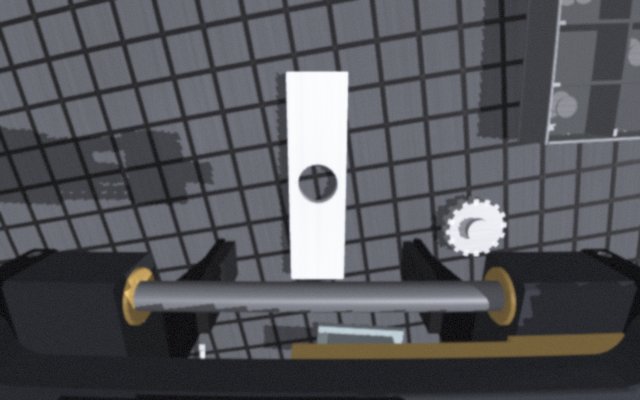

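The wrist view shows the bar centred at about (318,178), with its near end just clear at row 280. The gear is to the right. The bar lies straight below the jaws.

In the tool's units: 0.174 m is 0.29, 0.165 m is 0.275.

>>> advance(deltas=[[0, 0.0017, 0.0833, 0, 0.087], [0, 0.0017, 0.1667, 0, 0.087], [0, 0.0017, 0.2333, 0, 0.087], [0, 0.0017, 0.275, 0, 0.087], [0, 0.0017, 0.29, 0, 0.087], [0, 0.0017, 0.29, 0, 0.087], [0, 0.0017, 0.29, 0, 0.05], [0, 0.0017, 0.29, 0, 0.05], [0, 0.0017, 0.29, 0, 0.05], [0, 0.0017, 0.29, 0, 0.05], [0, 0.0017, 0.29, 0, 0.05], [0, 0.0017, 0.29, 0, 0.05]], grip_n=35)

```text
time: 3.8
ee_pos: [0.5477, 0.3062, 0.0259]
eef_rot: [0.763, 0.647, 0.0, -0.0]
ft_force: [-2.0, 0.3, 4.9]
width: 0.0555
grip_force: 35.0
```

In the tool's units: -0.307 m is -0.5117, -0.194 m is -0.3233, 0.07 rad is 0.035.

>>> advance(deltas=[[0, 0, -0.0667, 0, 0.05], [0, 0, -0.15, 0, 0.05], [0, 0, -0.2333, 0, 0.05], [0, 0, -0.3233, 0, 0.05], [-0.0667, 0.0333, -0.3233, 0, 0.05], [-0.1333, 0.0667, -0.3233, 0.035, 0.05], [-0.2, 0.1, -0.3233, 0.035, 0.05], [-0.2667, 0.1333, -0.3233, 0.035, 0.05], [-0.3333, 0.1667, -0.3233, 0.035, 0.05], [-0.4, 0.2, -0.3233, 0.035, 0.05], [-0.4667, 0.2333, -0.3233, 0.035, 0.05], [-0.5117, 0.265, -0.3233, 0.035, 0.05]])

```text
time: 5.0
ee_pos: [0.6546, -0.0273, 0.2188]
eef_rot: [0.786, 0.618, -0.001, 0.0]
ft_force: [0.5, 0.1, -3.4]
width: 0.0554
grip_force: 35.0
```

>>> advance(deltas=[[0, 0, 0, 0, 0.05], [0, 0, 0, 0, 0.05], [0, 0, 0, 0, 0.05]])

```text
time: 5.3
ee_pos: [0.6541, -0.0214, 0.2193]
eef_rot: [0.784, 0.62, -0.0, -0.0]
ft_force: [-0.6, 0.6, -3.1]
width: 0.0556
grip_force: 35.0
```

```bash
python3 - <<'E'
from h import *
c=imaging.camera("wrist");im=c["img"];cv2.imwrite("pics/w2.png",im[:,:,::-1]);np.save("w2.npy",[c],allow_pickle=True)
E
```

```text
(no output)
```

View pics/w2.png

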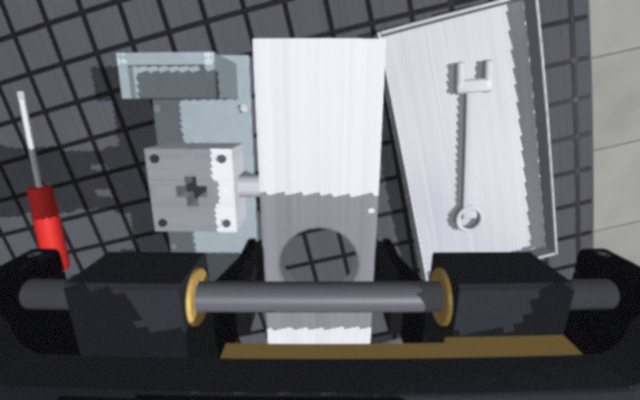

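The wrist view with the bar held shows the socket cross at about (191,190), the block screws at (155,158), (221,158), (226,223) and (162,223), and the bar's far edge at row 38 (columns 254–387).

```bash
python3 - <<'E'
from h import *
c=np.load("w2.npy",allow_pickle=True)[0];g=c["img"].astype(np.float32).mean(2);s=monitor.read_state()
P=[]
for x,y in((155,158),(221,158),(226,223),(162,223),(191,190)):
    h=7 if x!=191 else 19
    w=g[y-h:y+h+1,x-h:x+h+1]; t=(w.min()+np.median(w))/2; m=np.clip(t-w,0,None) if h==7 else (w<t).astype(float)
    Y,X=np.mgrid[-h:h+1,-h:h+1];P.append((x+(m*X).sum()/m.sum(),y+(m*Y).sum()/m.sum()))
p=onplane(c,P,.055);print(np.round(P,1).tolist());print(np.round(p,4).tolist(),p[:4].mean(0))
a=lambda v:np.degrees(np.arctan2(v[1],v[0]))
print("sides",[np.linalg.norm(p[i]-p[(i+1)%4]) for i in range(4)],"ang",a(p[1]-p[0]),a(p[2]-p[3]),a(p[0]-p[3]),a(p[1]-p[2]))
# bar in hand: edges by gradient
z=s["ee_pos"][2]-.0139
row=[y for x in range(270,375,5) for y in [25+np.argmax(np.diff(g[25:55,x]))+.5]]
L=[(200+np.argmax(np.diff(g[y,200:290]))+.5,y) for y in range(60,180,10)]
E=onplane(c,list(zip(range(270,375,5),row)),z);LL=onplane(c,L,z)
Rr=[(350+np.argmin(np.diff(g[y,350:420]))+.5,y) for y in range(60,80,2)]
RR=onplane(c,Rr,z)
print(np.median(row),L[0],L[-1],Rr[0])
fl=lambda q:cv2.fitLine((q*1000).astype(np.float32),cv2.DIST_HUBER,0,.01,.01).ravel()
print("end",fl(E),a(fl(E)[:2]),"left",a(fl(LL)[:2]),LL.mean(0),RR.mean(0))
u=np.array([np.cos(np.radians(a(fl(LL)[:2]))),np.sin(np.radians(a(fl(LL)[:2])))]);u*=np.sign(u[1]);n=np.array([u[1],-u[0]])
print("end dist along from tcp",(E.mean(0)-s["ee_pos"][:2])@u,"left",(LL.mean(0)-s["ee_pos"][:2])@n,"right",(RR.mean(0)-s["ee_pos"][:2])@n)
to_tool([*p[:4].mean(0),.2])
E
```

```text
[[154.1, 158.3], [221.0, 158.4], [225.9, 222.9], [162.2, 222.4], [192.2, 189.4]]
[[0.515, 0.0426], [0.5749, 0.028], [0.5602, -0.0323], [0.5, -0.0176], [0.5396, 0.0067]] [0.53752104 0.00517615]
sides [np.float64(0.061653614826240655), np.float64(0.06204953971332306), np.float64(0.06194241750215058), np.float64(0.06210494047082475)] ang -13.732765913255383 -13.681876354962942 76.05781044237094 76.32427820261957
37.5 (np.float64(252.5), 60) (np.float64(257.5), 170) (np.float64(385.5), 60)
end [ 9.7293222e-01 -2.3109066e-01  6.7589392e+02  8.0449509e+01] -13.361292 left 76.291824 [0.64382522 0.05531635] [0.7025868  0.06139497]
end dist along from tcp 0.10391614062481568 left -0.028183004613663142 right 0.02746427050766445
tool shift [-0.0011 -0.1196  0.0195] closing-axis yaw -13.278701556804709
```

In the tool's units: -0.119 m is -0.1983, -0.08 m is -0.1333, 0.005 rad is 0.0025.

>>> advance(deltas=[[0, -0.0667, 0, 0.0025, 0.05], [0, -0.1333, 0.0333, 0.0025, 0.05], [0, -0.1983, 0.0833, 0.0025, 0.05], [0, -0.1983, 0.1333, 0.0025, 0.05], [0, -0.1983, 0.1333, 0.0025, 0.05], [0, -0.1983, 0.1333, 0.0025, 0.05], [0, -0.1983, 0.1333, 0.0025, 0.05]])

```text
time: 6.05
ee_pos: [0.5404, 0.0052, 0.1414]
eef_rot: [0.786, 0.618, 0.001, 0.001]
ft_force: [1.9, -0.3, -3.3]
width: 0.0556
grip_force: 35.0
```

```bash
python3 -c "
from h import *
to_tool([.5375,.0052,.101])
c=imaging.camera('side');cv2.imwrite('pics/s2.png',cv2.resize(c['img'][130:280,230:430],None,fx=4,fy=4)[:,:,::-1])"
```

```text
tool shift [-0.0007 -0.003   0.0404] closing-axis yaw -13.672330961968058
```

View pics/s2.png

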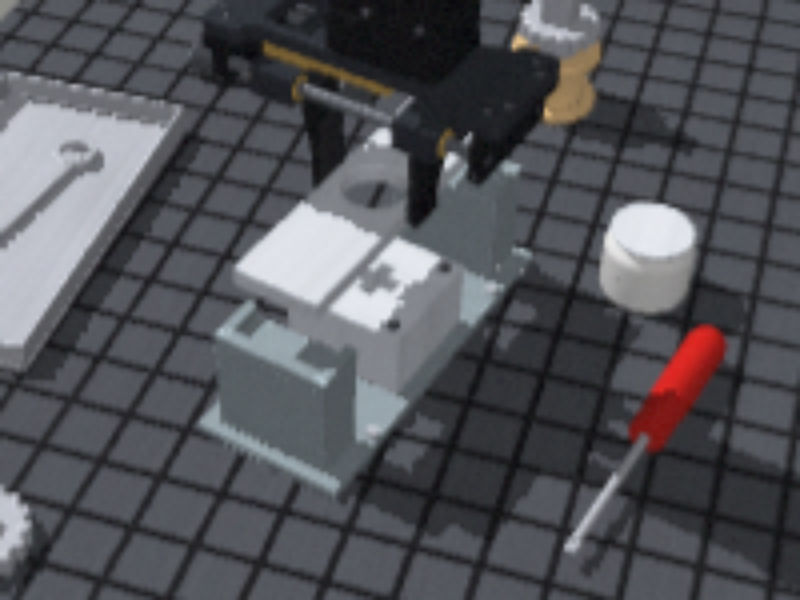

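The side crop shows the bar level above both saddles. Next I'll let the arm settle and re-read the pose.

>>> advance(deltas=[[0, 0, 0, 0, 0.05], [0, 0, 0, 0, 0.05], [0, 0, 0, 0, 0.05]])

```text
time: 6.4
ee_pos: [0.5391, 0.0047, 0.1398]
eef_rot: [0.786, 0.618, 0.0, 0.0]
ft_force: [-0.4, 0.8, -2.6]
width: 0.0553
grip_force: 35.0
```

```bash
python3 -c "
from h import *
to_tool([.5375,.0052,.101])"
```

```text
tool shift [ 0.0001 -0.0017  0.0388] closing-axis yaw -13.69847361018762
```

In the tool's units: 0.036 m is 0.06, -0.001 m is -0.0017.

>>> advance(deltas=[[0.0017, -0.0017, 0.0167, 0, 0.05], [0.0017, -0.0017, 0.0333, 0, 0.05], [0.0017, -0.0017, 0.0467, 0, 0.05], [0.0017, -0.0017, 0.0567, 0, 0.05], [0.0017, -0.0017, 0.06, 0, 0.05], [0.0017, -0.0017, 0.06, 0, 0.05]])

```text
time: 7.0
ee_pos: [0.5379, 0.0059, 0.1032]
eef_rot: [0.786, 0.618, -0.0, -0.0]
ft_force: [-0.1, -0.2, -3.1]
width: 0.0555
grip_force: 35.0
```

>>> advance(deltas=[[0, 0, 0.0017, 0, 0.05], [0, 0, 0.0033, 0, 0.05], [0, 0, 0.0033, 0, 0.05]])

```text
time: 7.3
ee_pos: [0.5381, 0.0059, 0.1016]
eef_rot: [0.786, 0.618, 0.0, 0.0]
ft_force: [-0.6, -0.2, -2.3]
width: 0.0552
grip_force: 35.0
```

>>> advance(deltas=[[0, 0, 0.0017, 0, 0.05], [0, 0, 0.0017, 0, 0.05]])

```text
time: 7.5
ee_pos: [0.5383, 0.0059, 0.1009]
eef_rot: [0.786, 0.618, 0.0, 0.0]
ft_force: [-2.2, -0.4, 1.4]
width: 0.0553
grip_force: 35.0
```

>>> advance(deltas=[[0, 0, 0, 0, 0.07], [0, 0, 0, 0, 0.087], [0, 0, 0, 0, 0.087], [0, 0, 0, 0, 0.087], [0, 0, -0.05, 0, 0.087], [0, 0, -0.1167, 0, 0.087], [0, 0, -0.2, 0, 0.087], [0, 0, -0.2, 0, 0.087], [0, 0, -0.2, 0, 0.087]])

```text
time: 8.4
ee_pos: [0.5386, 0.0058, 0.2216]
eef_rot: [0.786, 0.618, 0.001, 0.001]
ft_force: [0.1, -0.6, -0.8]
width: 0.0873
grip_force: 0.0
```

```bash
python3 - <<'E'
from h import *
c=imaging.camera("wrist");im=c["img"];cv2.imwrite("pics/w3.png",im[:,:,::-1]);np.save("w3.npy",[c],allow_pickle=True);to_tool([.5375,.0052,.101])
E
```

```text
tool shift [-0.0005 -0.0003  0.1192] closing-axis yaw -13.707228031522783
```

View pics/w3.png

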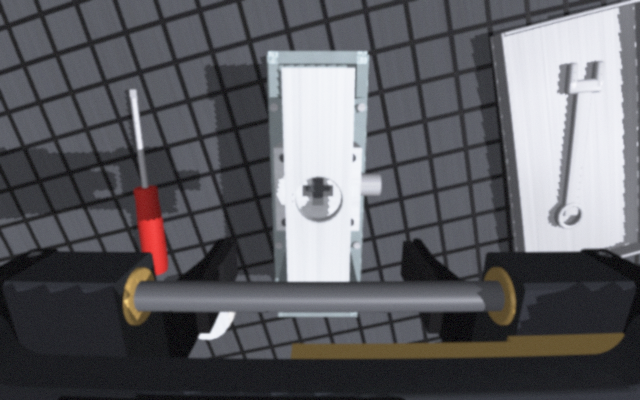

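The bar lies seated between the cheeks and stops, with its hole at (319,199) and the socket cross visible through it near (319,190).

```bash
python3 - <<'E'
from h import *
c=np.load("w3.npy",allow_pickle=True)[0];g=c["img"].astype(np.float32).mean(2)
for k in blobs((g>150).astype(np.uint8),(278,60,358,275),500)[:1]: print("bar",rect(c,k,.087))
hc=[(298,342,199)]
k=blobs((g<90).astype(np.uint8),(300,178,340,205),20)[0];print(cv2.boundingRect(k),onplane(c,[[319,190]],.055),"hole",onplane(c,[[319,199]],.087))
to_tool([.4917,-.2975,.26])
E
```

```text
bar (array([0.54129224, 0.02490656]), array([181.90345764,  68.50367737]), np.float32(78.03783))
(312, 178, 19, 20) [[0.53931651 0.00517184]] hole [[0.53931488 0.00552027]]
tool shift [-0.3055  0.027  -0.0397] closing-axis yaw -13.707228031522783
```

In the tool's units: -0.3055 m is -0.5092, -0.25 m is -0.4167.

>>> advance(deltas=[[-0.0833, 0.0083, -0.0667, 0, 0.087], [-0.1667, 0.0167, -0.0667, 0, 0.087], [-0.25, 0.025, -0.0667, 0, 0.087], [-0.3333, 0.0333, -0.0667, 0, 0.087], [-0.4167, 0.0417, -0.0667, 0, 0.087], [-0.5092, 0.045, -0.0667, 0, 0.087], [-0.5092, 0.045, -0.0667, 0, 0.087], [-0.5092, 0.045, -0.0667, 0, 0.087], [-0.5092, 0.045, -0.0667, 0, 0.087], [-0.5092, 0.045, -0.0667, 0, 0.087]])

```text
time: 9.45
ee_pos: [0.4926, -0.2953, 0.2601]
eef_rot: [0.786, 0.619, 0.0, -0.001]
ft_force: [0.7, 0.3, 0.7]
width: 0.0871
grip_force: 0.0
```

```bash
python3 - <<'E'
from h import *
c=imaging.camera("wrist");im=c["img"];cv2.imwrite("pics/w4.png",cv2.resize(im[80:280,220:420],None,fx=3,fy=3)[:,:,::-1]);np.save("w4.npy",[c],allow_pickle=True)
E
```

```text
(no output)
```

View pics/w4.png

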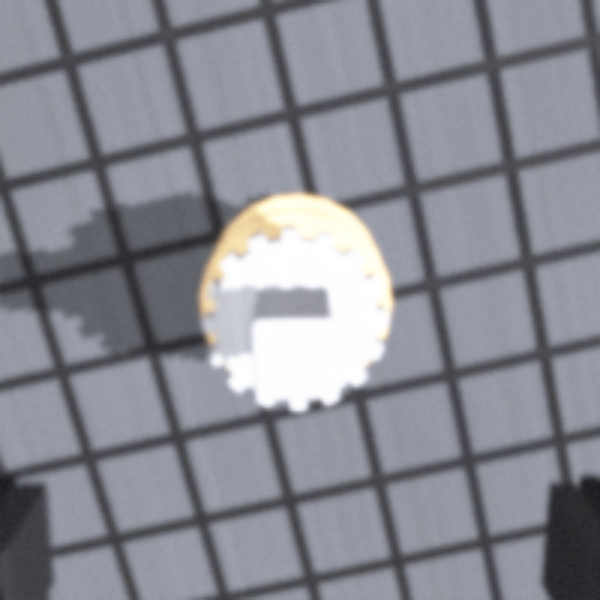

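The crop shows the stem's head almost square to the image: the top face's far edge runs from crop (253,319) to (330,319), with the collar centred near (297,320).

```bash
python3 - <<'E'
from h import *
c=np.load("w4.npy",allow_pickle=True)[0];g=c["img"].astype(np.float32).mean(2)
def edge(xs,y0,y1,sgn):
    out=[]
    for x in xs:
        d=sgn*np.diff(g[y0:y1,x]);i=d.argmax();d=np.clip(d[max(i-2,0):i+3],0,None);out.append((x,y0+.5+max(i-2,0)+(d*np.arange(len(d))).sum()/d.sum()))
    return np.array(out)
a=lambda p:np.degrees(np.arctan(np.polyfit(p[:,0],p[:,1],1)[0])) 
e1=edge(range(309,328),180,192,1);e2=edge(range(309,328),172,182,-1)
for e,z in((e1,.12),(e2,.074)):
    w=onplane(c,e,z);k=np.polyfit(w[:,0],w[:,1],1)[0];print("edge yaw",np.degrees(np.arctan(k)),a(e),w.mean(0),e[:,1].round(1)[[0,-1]])
print(onplane(c,[[304.3,186.3],[330,186.3]],.12))
k=blobs(((g>185)).astype(np.uint8),(280,140,360,225),300)[0]
(cx,cy),rad=cv2.minEnclosingCircle(k);print(cx,cy,rad,onplane(c,[[cx,cy],[cx+rad,cy]],.074))
h=cv2.cvtColor(c["img"],cv2.COLOR_RGB2HSV);k=blobs(((h[...,1]>60)).astype(np.uint8),(280,130,360,230),50);print([cv2.boundingRect(q) for q in k])
to_tool([.4917,-.2975,.26])
E
```

```text
edge yaw -12.714431978453604 -0.8345489622225906 [ 0.49451844 -0.28496679] [185.6 185.3]
edge yaw -13.998273563842508 0.4474320970927915 [ 0.49407484 -0.28615686] [175.5 175.8]
[[ 0.48299422 -0.28304162]
 [ 0.5042441  -0.28817194]]
317.43548583984375 180.0806427001953 36.17176818847656 [[ 0.49249169 -0.29032716]
 [ 0.52715114 -0.29868409]]
[(287, 146, 27, 38)]
tool shift [-0.0023 -0.0004  0.0003] closing-axis yaw -13.531310693267942
```

In the tool's units: 0.157 m is 0.2617, 0.12 m is 0.2.

>>> advance(deltas=[[-0.0033, -0.0017, 0.0667, 0, 0.087], [-0.0033, -0.0017, 0.1333, 0, 0.087], [-0.0033, -0.0017, 0.2, 0, 0.087], [-0.0033, -0.0017, 0.2417, 0, 0.087], [-0.0033, -0.0017, 0.2617, 0, 0.087], [-0.0033, -0.0017, 0.2617, 0, 0.05], [-0.0033, -0.0017, 0.2617, 0, 0.02], [-0.0033, -0.0017, 0.2617, 0, 0.02], [-0.0033, -0.0017, 0.2617, 0, 0.02], [-0.0033, -0.0017, 0.2617, 0, 0.02], [-0.0033, -0.0017, 0.2617, 0, 0.02], [-0.0033, -0.0017, 0.2617, 0, 0.02]], grip_n=50)

```text
time: 10.7
ee_pos: [0.4906, -0.2991, 0.1037]
eef_rot: [0.786, 0.618, 0.0, 0.0]
ft_force: [0.5, 0.0, 0.1]
width: 0.0387
grip_force: 0.0
```

>>> advance(deltas=[[0, 0, 0, 0, 0.02], [0, 0, 0, 0, 0.02], [0, 0, 0, 0, 0.02]])

```text
time: 11.0
ee_pos: [0.4905, -0.2991, 0.1035]
eef_rot: [0.786, 0.618, -0.0, 0.0]
ft_force: [-0.7, -0.4, -0.5]
width: 0.0245
grip_force: 49.6
```

In the tool's units: -0.145 m is -0.2417, -0.11 m is -0.1833.

>>> advance(deltas=[[0, 0, -0.0333, 0, 0.02], [0, 0, -0.0667, 0, 0.02], [0, 0, -0.1, 0, 0.02], [0, 0, -0.1333, 0, 0.02], [0, 0, -0.1833, 0, 0.02], [0, 0, -0.2417, 0, 0.02], [0, 0, -0.2417, 0, 0.02], [0, 0, -0.2417, 0, 0.02], [0, 0, -0.2417, 0, 0.02]])

```text
time: 11.9
ee_pos: [0.4899, -0.2988, 0.2472]
eef_rot: [0.786, 0.618, -0.0, -0.001]
ft_force: [-0.6, -0.8, -1.5]
width: 0.0239
grip_force: 49.6
```

```bash
python3 - <<'E'
from h import *
c=imaging.camera("wrist");s=monitor.read_state();im=c["img"];cv2.imwrite("pics/w5.png",cv2.resize(im[60:360,160:480],None,fx=2,fy=2)[:,:,::-1]);np.save("w5.npy",[c,s],allow_pickle=True)
to_tool([.5378,.0052,.26])
E
```

```text
tool shift [ 0.3067 -0.0254 -0.0127] closing-axis yaw -13.695230202028524
```

View pics/w5.png

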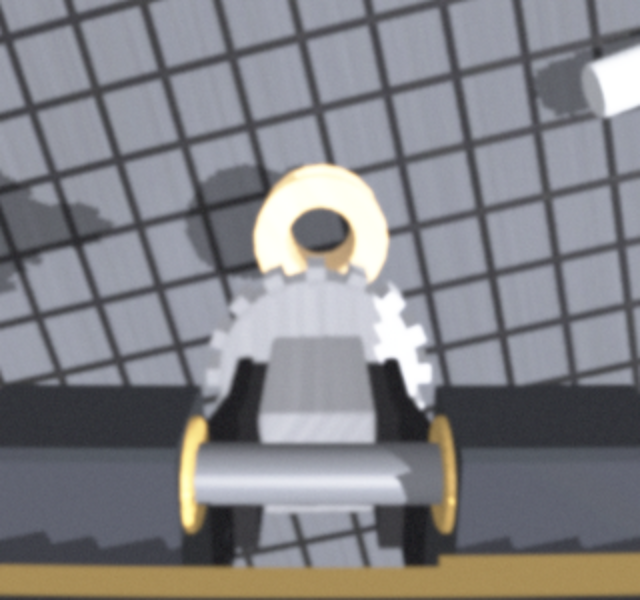

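The stem is held square and the spool stayed put at about (320,178). The head's upper edge is at full-image row 265.5 and its lower edge at row 228.5.

```bash
python3 - <<'E'
from h import *
c,s=np.load("w5.npy",allow_pickle=True);M=R.from_quat(s["eef_rot"]);z0=s["ee_pos"][2]
for pts,dz in((((291,265.5),(347,265.5)),.0165),(((297.5,228.5),(341,228.5)),-.0295)):
    for p in onplane(c,pts,z0+dz): print(np.round(M.inv().apply([*p,z0+dz]-s["ee_pos"]),4))
E
```

```text
[ 0.0148 -0.0108 -0.0165]
[ 0.0148  0.0117 -0.0165]
[ 0.0132 -0.011   0.0295]
[0.0132 0.0122 0.0295]
```

In the tool's units: 0.3047 m is 0.5078, -0.014 m is -0.0233.

>>> advance(deltas=[[0.0833, -0.0083, 0, 0, 0.02], [0.1667, -0.0167, 0, 0, 0.02], [0.25, -0.0233, 0, 0, 0.02], [0.3333, -0.03, 0, 0, 0.02], [0.4167, -0.0367, 0, 0, 0.02], [0.4833, -0.0417, 0, 0, 0.02], [0.5078, -0.0433, 0.0333, 0, 0.02], [0.5078, -0.0433, 0.0667, 0, 0.02], [0.5078, -0.0433, 0.0667, 0, 0.02], [0.5078, -0.0433, 0.0667, 0, 0.02], [0.5078, -0.0433, 0.0667, 0, 0.02], [0.5078, -0.0433, 0.0667, 0, 0.02]])

```text
time: 13.15
ee_pos: [0.5378, 0.0027, 0.2094]
eef_rot: [0.787, 0.617, 0.0, 0.0]
ft_force: [0.5, -0.4, -1.7]
width: 0.0233
grip_force: 49.6
```

>>> advance(deltas=[[0, 0, 0, 0, 0.02], [0, 0, 0, 0, 0.02], [0, 0, 0, 0, 0.02]])

```text
time: 13.45
ee_pos: [0.5375, 0.0031, 0.2087]
eef_rot: [0.786, 0.618, 0.0, 0.0]
ft_force: [0.3, -0.2, -1.5]
width: 0.024
grip_force: 49.6
```

```bash
python3 -c "
from h import *
to_tool([.5378,.0052,.2])"
```

```text
tool shift [ 0.0022 -0.0002  0.0087] closing-axis yaw -13.704414318817644
```

In the tool's units: 0.043 m is 0.0717, 0.035 m is 0.0583.

>>> advance(deltas=[[0, 0, 0.0333, 0, 0.02], [0, 0, 0.0583, 0, 0.02], [0, 0, 0.0717, 0, 0.02], [0, 0, 0.0717, 0, 0.02]])

```text
time: 13.85
ee_pos: [0.5367, 0.0031, 0.1643]
eef_rot: [0.786, 0.618, -0.001, -0.001]
ft_force: [-0.0, 0.4, -1.9]
width: 0.0238
grip_force: 49.6
```

>>> advance(deltas=[[0, 0, 0.0083, 0, 0.02], [0, 0, 0.0167, 0, 0.02], [0, 0, 0.0217, 0, 0.02], [0, 0, 0.0217, 0, 0.02], [0, 0, 0.0217, 0, 0.02]])

```text
time: 14.35
ee_pos: [0.5375, 0.0032, 0.1527]
eef_rot: [0.786, 0.618, 0.0, 0.0]
ft_force: [0.2, -0.7, -1.9]
width: 0.0238
grip_force: 49.6
```

In the tool's units: 0.012 m is 0.02, 0.008 m is 0.0133.

>>> advance(deltas=[[0, 0, 0.0067, 0, 0.02], [0, 0, 0.0133, 0, 0.02], [0, 0, 0.02, 0, 0.02], [0, 0, 0.02, 0, 0.02], [0, 0, 0.02, 0, 0.02]])

```text
time: 14.85
ee_pos: [0.5373, 0.0032, 0.1404]
eef_rot: [0.786, 0.618, -0.0, -0.0]
ft_force: [-0.9, 0.6, -1.7]
width: 0.0239
grip_force: 49.6
```

>>> advance(deltas=[[0, 0, 0.005, 0, 0.02], [0, 0, 0.01, 0, 0.02], [0, 0, 0.015, 0, 0.02], [0, 0, 0.015, 0, 0.02], [0, 0, 0.015, 0, 0.02]])

```text
time: 15.35
ee_pos: [0.5378, 0.0032, 0.1319]
eef_rot: [0.786, 0.618, 0.0, 0.0]
ft_force: [-0.6, 0.3, 5.9]
width: 0.024
grip_force: 49.6
```

In the tool's units: 0.0035 m is 0.0058, 0.002 m is 0.0033.

>>> advance(deltas=[[0, 0, 0.0033, 0, 0.02], [0, 0, 0.0058, 0, 0.02], [0, 0, 0.0058, 0, 0.02], [0, 0, 0.0058, 0, 0.02]])

```text
time: 15.75
ee_pos: [0.5379, 0.0033, 0.1287]
eef_rot: [0.786, 0.618, 0.0, 0.0]
ft_force: [-1.5, 0.1, 7.7]
width: 0.0239
grip_force: 49.6
```

>>> advance(deltas=[[0, 0, 0.0017, 0, 0.02], [0, 0, 0.0017, 0, 0.02], [0, 0, 0.0017, 0, 0.02]], grip_n=60)

```text
time: 16.05
ee_pos: [0.5379, 0.0032, 0.1284]
eef_rot: [0.786, 0.618, 0.0, 0.001]
ft_force: [-4.7, -0.4, 17.5]
width: 0.0236
grip_force: 59.6
```

In the tool's units: 0.001 m is 0.0017, 0.0005 m is 0.0008.

>>> advance(deltas=[[0, 0, 0.0008, 0, 0.02], [0, 0, 0.0017, 0, 0.02], [0, 0, 0.0017, 0, 0.02], [0, 0, 0.0017, 0, 0.02], [0, 0, 0.0017, 0, 0.02]])

```text
time: 16.55
ee_pos: [0.5379, 0.0033, 0.1284]
eef_rot: [0.786, 0.618, 0.0, 0.001]
ft_force: [-10.2, -1.0, 27.7]
width: 0.0237
grip_force: 59.6
```

```bash
python3 - <<'E'
from h import *
c=imaging.camera('side');cv2.imwrite('pics/s3.png',cv2.resize(c['img'][130:280,230:430],None,fx=4,fy=4)[:,:,::-1])
E
```

```text
(no output)
```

View pics/s3.png

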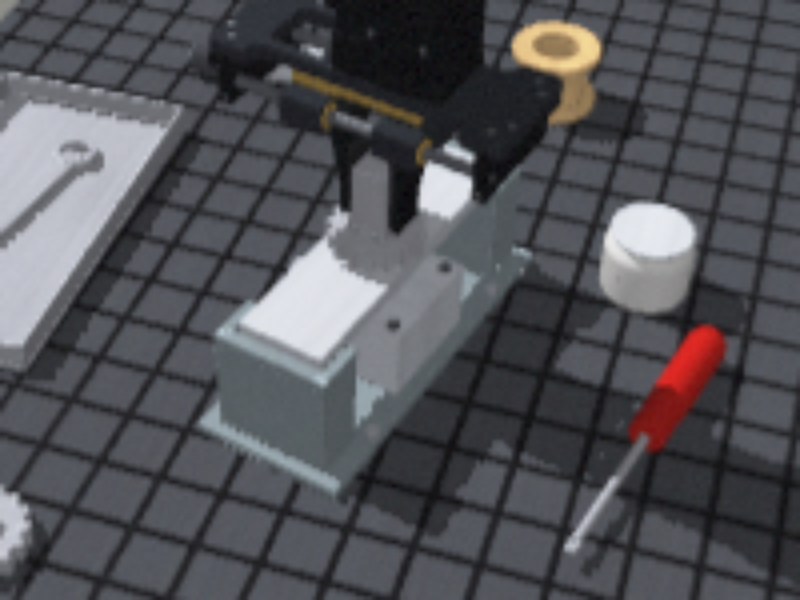

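The side crop shows the collar on the seated bar, the stem upright and gripped, and the spool, screwdriver and can where they were. The tool's height stayed at 0.1284 m while the force rose to 28 N, so the stem is hard home.

```bash
python3 -c "
from bench import r, imaging, monitor, job
print(job.close_job())"
```

```text
the job is handed in; nothing more can be done
None
```

I handed the job in at about 16.6 s of robot time: the bar rests flat in both saddles and the stem is pushed home with its collar on the bar, still gripped and pressed at about 28 N; the judged result was not shown.

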